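# Feed a seal carton down a freshly painted lane

## Task

The two yellow guide rails of the feed lane have just been painted and must not be touched, neither by the carton nor by the robot. Line the small brown carton up with the open end of the lane and push it with the fingertips between the rails until it stands square against the aluminium stop, then back away. Only push it, do not grip, lift or tip it, and leave the nuts, tin, gauge and tape where they are.

Things in the scene. Friction and masses are not known exactly. Their poses are not given: they have to be found in the camera images.
- carton_mid (a point): centre (half-way up) of the small brown cardboard carton: 52 mm along its x, 70 mm along its y, 42 mm high, about 0.25 kg, loose. It starts flat on the open apron before the rails, off the lane's centre line by up to 35 mm and turned by up to 0.3 rad from the lane; it is to go in with its x along the lane (70 mm across it). A push of a few newtons slides it
- lane: fixed feed lane: a grey base plate 380 mm long (x), 200 mm wide (y), 6 mm thick, flat on the trolley, the carton slides on its top (z = 6 mm in this frame). Its x is the feed direction, from the open apron to the stop; y is to the left of that, z up. Origin: on the centre line, on the trolley top; the plate runs from x = -200 to +180 mm, and the apron without rails from x = -200 to -30 mm
- rail_left: yellow rail on the left (+y) side of the lane: 190 mm long (x = -30 to +160 mm in the lane's frame), 12 mm thick, its top 20 mm above the base plate, inner face 48 mm from the centre line, with small feet on the outside. This entry's frame is the lane's frame. The lane is 96 mm wide between the rails
- rail_right: the same yellow rail on the right (-y) side, inner face 48 mm from the centre line; this entry's frame is the lane's frame
- mouth (a point): centre of the lane's open end, where the rails begin, on the base plate's top face; axes as the lane's
- stop (a point): foot of the aluminium stop's near face, on the centre line, on the base plate's top face, 190 mm along x from the mouth; the stop is 92 mm wide and 36 mm high and fixed; axes as the lane's. The carton is home when its leading 70 mm side lies against this face (its centre then 26 mm before this point)
- nut_left: steel nut, 21 mm across, 11 mm high, lying on the base plate just outside the left rail
- nut_right: steel nut, 21 mm across, 11 mm high, lying on the base plate just outside the right rail
- grease_tin: red grease tin, 72 mm across, 75 mm high, standing on the trolley past the stop end of the lane (origin: centre of its underside)
- plug_gauge: stepped steel plug gauge, 48 mm across, 98 mm high, standing near the grease tin (origin: centre of its underside)
- tape: roll of yellow tape, 100 mm across, 24 mm high, lying on the trolley to the left of the lane's open end (origin: centre of its underside)
Things that resemble listed ones, but are neither listed nor needed, are in the scene too. Leave any blue or green look-alike of the part that bears carton_mid alone.

How it is judged (in metres and radians):
On the way:
1. the carton has passed the lane's open end and is between the rails (x of carton_mid in the frame of mouth between 0.027 and 0.14 m and y of carton_mid in the frame of mouth between -0.02 and 0.02 m), for 0.1 s.
At the end, for the whole second after the job is handed in: The carton lies flat and still on the base plate between the rails, its leading side within 6 mm of the stop and square to it within 0.1 rad (x of carton_mid in the frame of stop between -0.032 and -0.022 m and y of carton_mid in the frame of stop between -0.014 and 0.014 m and angle between the x axis of carton_mid and the x axis of lane, either way round below 0.1 rad and z of carton_mid in the frame of stop below 0.025 m and angle between carton_mid's own z axis and vertical below 0.05 rad); the robot touches nothing.
It fails at once if either rail is touched, by the carton, the robot or anything else (contact force between any of rail_left, rail_right and anything else above 0.05 N).
It fails at once if the carton is lifted more than 10 mm off the base plate (z of carton_mid in the frame of lane above 0.037 m).
It fails at once if the carton is tipped by more than 0.25 rad (angle between carton_mid's own z axis and vertical above 0.25 rad).
It fails at once if the carton is taken between the fingers (the grasp point lies inside it) (x of the grasp point in the frame of carton_mid between -0.021 and 0.021 m and y of the grasp point in the frame of carton_mid between -0.03 and 0.03 m and z of the grasp point in the frame of carton_mid below 0.035 m).
It fails at once if a nut, the grease tin, the plug gauge or the tape is moved by more than 10 mm (distance of any of nut_left, nut_right, grease_tin, plug_gauge, tape from where it was at the start of the episode above 0.01 m).
It also fails if it takes over 64 s, if anything falls off the work surface, if the arm or the gripper's body presses on something with over 40 N, if the wrist force passes 120 N, or if a joint passes its speed limit or range.

## Robot

A 6-joint arm with a two-finger parallel gripper is mounted at the origin on a cart in front of the work surface, level with it; the furniture and walls round the work are solid. World frame = base frame: x ahead of the robot, y to its left, z up, the work surface at z = 0. Lengths are in m, angles in degrees, forces in N, time in s.
With the tool pointing down it reaches from about 0.35 to 0.875 m from the base axis. Payload 4.2 kg.
Tool frame: the origin (TCP) lies on the front face of the gripper's body, between the roots of the fingers; the fingertips stand finger_overhang ahead of it and the grasp point (between the pads) lies 51 mm ahead of it (finger_overhang is the distance from the TCP to the fingertips, in m); z points along the fingers, y is the line along which they close (so a half turn about z gives the same grasp; the last joint's range is limited). The gripper opens to 87 mm and grips with 3 to 60 N. Pads are 19 mm wide; open, the fingers measure 117 mm over their backs; the gripper's body (75 mm by 190 mm) begins 51 mm behind the grasp point.
Start: joints at [85.119, 22.042, 0.453, 0, -68.411, -14.817], TCP at [0.211, 0.588, 0.292] pointing down, gripper open.
Joint ranges: [-179.83, 179.83], [-69.29, 118.12], [-61.27, 80.66], [-181.25, 117.63], [-171.15, -9.14], [-177.46, 177.46]. Speed limits (degrees/s): [159.86, 159.86, 180, 180, 180, 180].

## Interface

Orientations are given as a 3x3 rotation matrix whose columns are the frame's x, y, z axes.
In Python, from station import sense, capture, camera_model, finish_job, finger_overhang gives the robot as it stands. The module is installed in compiled form; this text tells all that it offers.
- The arm moves only by the tool jog_arm, never from a script. Its argument "rows" is a list that holds one entry, the list of rows, each a list of 4 numbers: the shift along the tool's x, y, z in m, then the turn about the tool's z in rad. A call has 1 to 20 rows; each row shifts and turns the commanded pose from where the row before left it, along the tool's axes as they then stand; what a row does not reach is not made up. A row lasts 1/8 s, in which the tool goes at most 62.5 mm and 10.7 degrees, less where a joint would pass 70% of its speed; a pose out of reach is approached as far as the arm can. A call is refused whole if a number of a shift passes 0.0625 or a number of a turn 0.188, either way. A call with a gripper value outside its range is refused whole. "claw" is the opening, from 0 (shut) to 1 (fully open), set as the call begins (left out, the last holds). The fingers move at their own pace and stop on an object; the grip force is fixed at half the most. Time passes only in rows, so rows that do not move let the fingers close. It gives the time, the measured TCP pose, the force, the opening and the grip force at its end, in the units of the state.
- sense(): the state, without advancing time (a new reading comes with each control period).
- capture(name): name is "side" or "top"; returns the picture (480x640x3 uint8, red, green, blue); there is no depth.
- camera_model(name): a dict with "fovy" (degrees; the focal length in pixels is half the picture's height over the tangent of half this angle, whatever the lens; pixels are square), "cx", "cy" (the principal point, pixels), "eye" and "rotation" of the camera in the world. Camera axes: x right, y down, z forward; pixel columns grow to the right and rows downward; lengths in m; the calibration is good to about 2 mm. A picture is of the moment at which its call begins. camera_model takes no time and is no camera call.
- finish_job(): hands the job in; it is judged then, once.
The state is a dict: "time_s": time; "joints": joint angles; "joint_velocities": joint speeds; "effort": joint torques, N m; "tcp_pos": TCP position; "ee_rot": TCP orientation; "wrist_force": force on the tool from outside, world axes, zero at the start; "moment": the same for the moment, N m; "gripper_width": opening from 0.0 (shut) to 1.0 (fully open); "gripper_force": force on a finger pad.
Only numpy, scipy, OpenCV 4.12 (cv2) and the standard library are available. Lean on these libraries where they do the work, as an engineer would, in place of code of your own. Each camera call takes 0.05 s, during which the arm holds its last target. There are 200 camera calls.

## Working session

There is one attempt and no reset: what is moved stays moved. The work goes in short steps, Python scripts to look and compute and a tool call to move; the robot and the scene stay as the last step left them, time stands still between calls to the robot, and variables do not carry over. Pictures are saved under pics/ and viewed, at most 10 in all, crops included, and the job is handed in when it is done.

Besides the shell and the picture viewer there is one more tool, called after "Request:" as a command line: name --argument value ..., lists and objects as JSON in quotes. jog_arm: Moves the arm, as the interface text tells. Its arguments: {"type":"object","properties":{"rows":{"type":"array"},"claw":{"type":"number"}},"required":["rows"]}

```bash
mkdir -p pics; python3 - <<'E'
from station import *
import cv2
print(finger_overhang if not callable(finger_overhang) else finger_overhang())
for n in("top","side"):
    print(n,camera_model(n)); cv2.imwrite(f"pics/{n}0.png",capture(n)[:,:,::-1])
s=sense();print(s)
E
```

```text
0.0697
top {'fovy': 54.28765891430928, 'cx': 310.78216278563934, 'cy': 241.0645448218519, 'eye': array([3.78391306e-01, 8.05749189e-04, 1.36080410e+00]), 'rotation': array([[-0.01784738, -0.99257837,  0.12028989],
       [-0.99983803,  0.01743863, -0.00444992],
       [ 0.00231921, -0.12034983, -0.99272884]])}
side {'fovy': 43.9264987950495, 'cx': 325.3869464733875, 'cy': 235.20817410772992, 'eye': array([ 0.22330465, -1.0534704 ,  0.72693375]), 'rotation': array([[ 0.9661715 , -0.12165477,  0.22740439],
       [-0.25753317, -0.50214716,  0.82554522],
       [ 0.01375896, -0.85618243, -0.51649041]])}
{'time_s': 0.1, 'joints': array([ 8.51166840e+01,  2.20874198e+01,  3.87026929e-01, -2.48683624e-02,
       -6.84109244e+01, -1.48183324e+01]), 'joint_velocities': array([ 0.028596  , -0.043213  ,  0.16797785,  0.06042348,  0.07348337,
        0.0181478 ]), 'effort': array([ 1.06639909e-03, -3.91687703e+01,  1.87935483e+01,  4.23194110e+00,
        1.34703549e-02, -7.17416356e-05]), 'tcp_pos': array([0.21052731, 0.58804861, 0.29125483]), 'ee_rot': array([[ 9.41406893e-01, -3.37272500e-01, -5.67506724e-04],
       [-3.37272960e-01, -9.41404979e-01, -1.90141015e-03],
       [ 1.07039698e-04,  1.98140529e-03, -9.99998031e-01]]), 'wrist_force': array([0.01098678, 0.24530388, 0.49935879]), 'moment': array([-0.01683774,  0.03789494, -0.01478662]), 'gripper_force': 0.0, 'gripper_width': 0.9974457974322836}
```

View pics/top0.png

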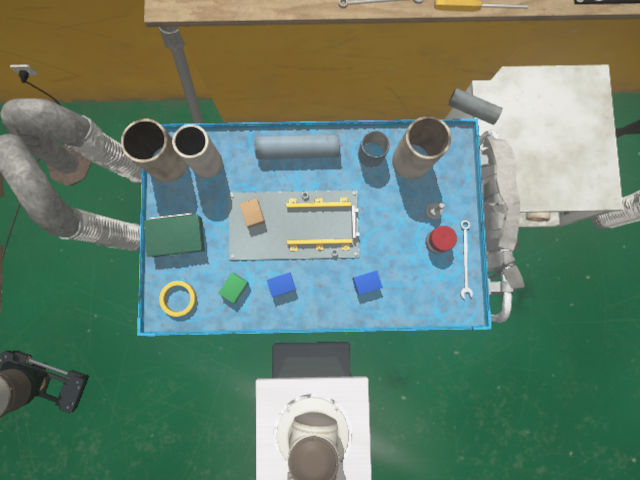

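View pics/side0.png

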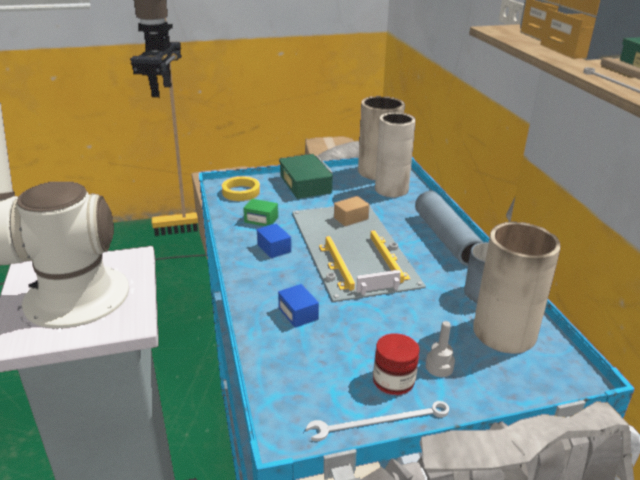

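Brown carton candidates in top: brown box (251,212) on the apron. The look-alikes are a green box (233,289), blue boxes (282,286) and (368,283), and a dark green box (174,236). I choose the brown one and check it in a crop.

```bash
python3 - <<'E'
import cv2
a=cv2.imread("pics/top0.png")[182:270,222:368]
cv2.imwrite("pics/c1.png",cv2.resize(a,None,fx=5.4,fy=5.4,interpolation=cv2.INTER_CUBIC))
E
```

```text
(no output)
```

View pics/c1.png

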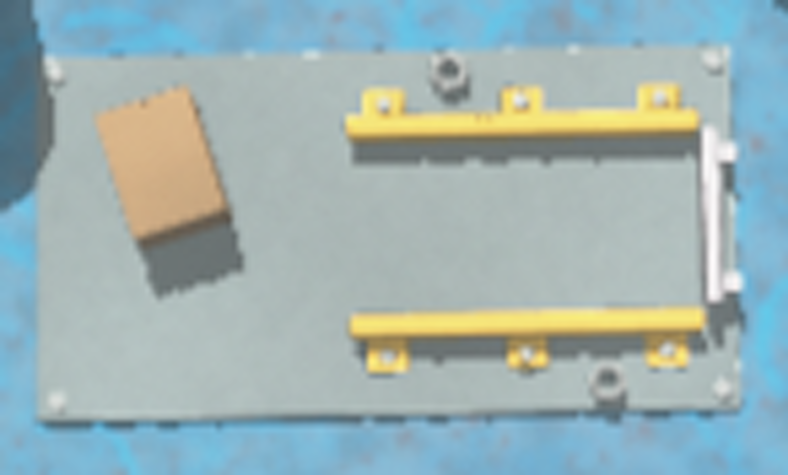

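```bash
cat > h.py <<'E'
import numpy as np
from station import camera_model
def fxy(n):
    m=camera_model(n); return m,240/np.tan(np.radians(m["fovy"]/2))
def proj(n,P):
    m,f=fxy(n); q=(np.asarray(P)-m["eye"])@m["rotation"]
    return q[...,:2]/q[...,2:]*f+[m["cx"],m["cy"]]
def ray(n,uv,z):
    m,f=fxy(n); uv=np.atleast_2d(uv).astype(float)
    d=np.c_[(uv-[m["cx"],m["cy"]])/f,np.ones(len(uv))]@m["rotation"].T
    return (m["eye"]+d*((z-m["eye"][2])/d[:,2])[:,None])[:,:2]
def R(a): return np.array([[np.cos(a),-np.sin(a)],[np.sin(a),np.cos(a)]])
def fit(loc,w):  # w=R loc+t
    l0,w0=loc.mean(0),w.mean(0);A=loc-l0;B=w-w0
    a=np.arctan2((A[:,0]*B[:,1]-A[:,1]*B[:,0]).sum(),(A*B).sum())
    t=w0-R(a)@l0; return a,t,(loc@R(a).T+t-w)
E
python3 - <<'E'
from h import *; import cv2
c=lambda p:np.array(p)/5.4+[222,182]-.4
pl=ray("top",c([(45,60),(729,47),(741,408),(38,420)]),.006)
rl=ray("top",c([(346,115),(698,109),(703,309),(349,315)]),.026)
loc=np.array([(-200,100),(180,100),(180,-100),(-200,-100),(-30,60),(160,60),(160,-48),(-30,-48)])/1e3
a,t,r=fit(loc,np.r_[pl,rl]);print(a,np.degrees(a),t,(r*1e3).round(1).tolist())
k=ray("top",c([(97,114),(188,87),(230,212),(141,243)]),.048)
kl=np.array([(-26,35),(26,35),(26,-35),(-26,-35)])/1e3
ka,kt,kr=fit(kl,k);print(ka-a,(R(a).T@(kt-t)*1e3).round(1),(kr*1e3).round(1).tolist())
a0=cv2.imread("pics/side0.png")[185:305,285:430]
cv2.imwrite("pics/c2.png",cv2.resize(a0,None,fx=5,fy=5,interpolation=cv2.INTER_CUBIC))
P=np.c_[np.r_[loc@R(a).T+t,kl@R(ka).T+kt],[.006]*4+[.026]*4+[.048]*4]
print(((proj("side",P)-[285,185]+.4)*5).round(0).tolist())
E
```

```text
-1.5709069477076303 -90.00633811142552 [0.59237918 0.03520745] [[1.9, 4.5], [1.1, -1.5], [-0.7, -0.9], [-0.8, 1.3], [-0.5, -0.4], [-0.5, -1.3], [-0.2, -1.6], [-0.3, -0.1]]
0.31179565730767655 [-125.6   31.5] [[-2.0, 0.2], [0.3, -1.2], [1.0, -0.8], [0.7, 1.8]]
[[419.0, 85.0], [711.0, 505.0], [244.0, 575.0], [41.0, 129.0], [455.0, 223.0], [606.0, 451.0], [356.0, 488.0], [231.0, 252.0], [366.0, 56.0], [428.0, 98.0], [309.0, 134.0], [248.0, 90.0]]
```

View pics/c2.png

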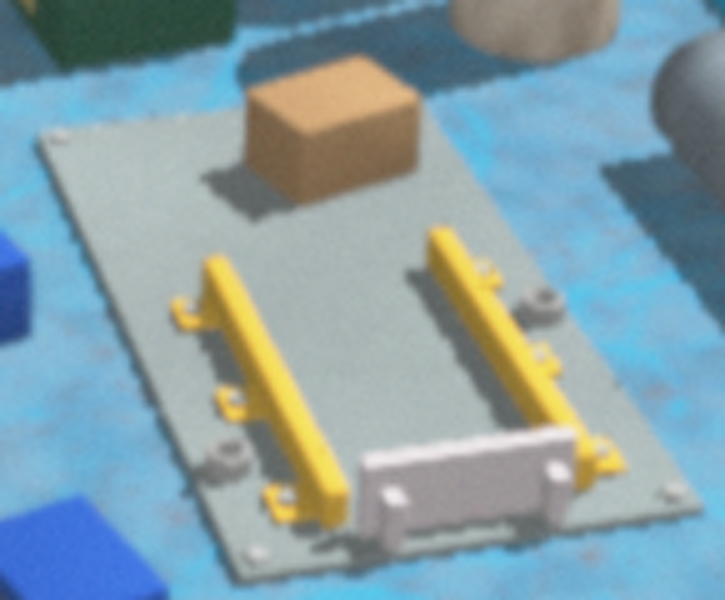

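```bash
python3 - <<'E'
from h import *
print("pipe side base", ray("side",[(378,184),(412,184),(395,195)],0).round(3).tolist())
print("pipe top base guess", ray("top",[(210,172),(222,165)],0).round(3).tolist(), "rim",[ray("top",[(174,140),(190,156),(208,140)],z).round(3).tolist() for z in(.15,.2)])
print("darkgreen", ray("top",[(203,214),(203,250)],.06).round(3).tolist())
print("cyl", ray("top",[(256,158),(340,158)],.03).round(3).tolist())
print("side rim", ray("side",[(378,124),(413,124)],.2).round(3).tolist(), ray("side",[(395,132)],.2).round(3).tolist())
E
```

```text
pipe side base [[0.755, 0.339], [0.847, 0.317], [0.778, 0.266]]
pipe top base guess [[0.756, 0.291], [0.777, 0.256]] rim [[[0.804, 0.356], [0.759, 0.313], [0.802, 0.265]], [[0.786, 0.341], [0.743, 0.3], [0.785, 0.254]]]
darkgreen [[0.618, 0.297], [0.516, 0.296]]
cyl [[0.787, 0.151], [0.783, -0.095]]
side rim [[0.721, 0.276], [0.807, 0.257]] [[0.743, 0.216]]
```

Request:
jog_arm --rows '[[[0,0,0,-0.172],[0,0,0,-0.172],[0.04,0.0358,0,0],[0.04,0.0358,0,0],[0.04,0.0358,0,0],[0.04,0.0358,0,0],[0.04,0.0358,0,0],[0.04,0.0358,0,0],[0.04,0.0358,0,0],[0.04,0.0358,0,0],[0.04,0.0358,0,0],[0.04,0.0358,0,0],[0.04,0.0358,0,0],[0.04,0.0358,0,0],[0,0,0,0],[0,0,0,0]]]' --claw 0.12

```text
time_s: 2.1
tcp_pos: [0.6904, 0.1588, 0.2913]
ee_rot: [[1.0, -0.0, -0.002], [-0.0, -1.0, -0.0], [-0.002, 0.0, -1.0]]
wrist_force: [-0.2, 0.4, -0.0]
gripper_width: 0.121
gripper_force: 0.0
```

Request:
jog_arm --rows '[[[0,0,0.05,0],[0,0,0.05,0],[0,0,0.05,0],[0,0,0.026,0],[0,0,0.026,0],[0,0,0,0],[0,0,0,0]]]'

```text
time_s: 2.98
tcp_pos: [0.691, 0.1601, 0.0918]
ee_rot: [[1.0, 0.002, 0.002], [0.002, -1.0, 0.001], [0.002, -0.001, -1.0]]
wrist_force: [0.6, -0.3, 1.6]
gripper_width: 0.119
gripper_force: 0.0
```

```bash
python3 - <<'E'
from h import *; from station import *; import cv2
a=capture("side")[:,:,::-1]; b=capture("top")[:,:,::-1]
cv2.imwrite("pics/v1.png",np.hstack([cv2.resize(i,(400,480),interpolation=cv2.INTER_CUBIC) for i in(a[180:300,290:390],b[182:278,222:302])]))
s=sense();print(s["tcp_pos"],s["wrist_force"])
E
```

```text
[0.69134759 0.15974711 0.09233391] [-0.23399512 -0.21816751  0.88909464]
```

View pics/v1.png

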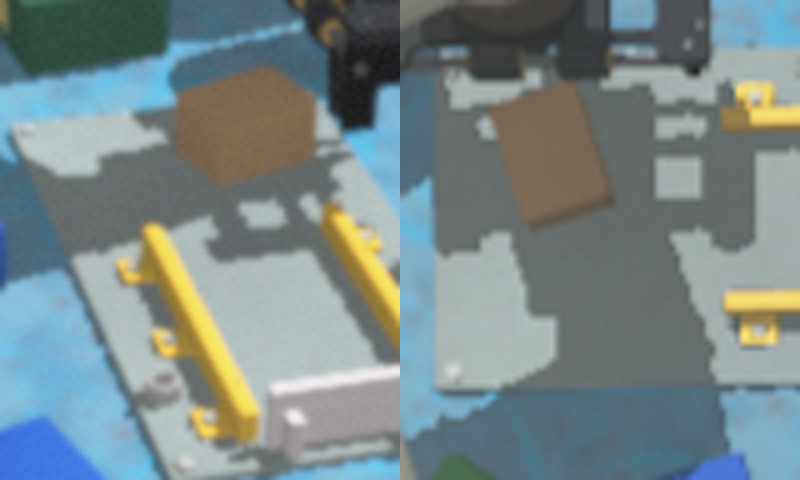

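Request:
jog_arm --rows '[[[-0.004,0,0.004,0],[-0.004,0,0,0],[-0.004,0,0,0],[-0.003,0,0,0],[-0.003,0,0,0],[-0.003,0,0,0],[-0.003,0,0,0],[-0.003,0,0,0],[-0.003,0,0,0],[-0.003,0,0,0],[-0.003,0,0,0],[-0.003,0,0,0],[-0.003,0,0,0],[-0.003,0,0,0],[-0.003,0,0,0],[0,0,0,0],[0,0,0,0]]]'

```text
time_s: 5.2
tcp_pos: [0.6423, 0.1589, 0.086]
ee_rot: [[1.0, -0.0, -0.001], [-0.0, -1.0, -0.0], [-0.001, 0.0, -1.0]]
wrist_force: [0.3, 0.2, -0.3]
gripper_width: 0.119
gripper_force: 0.1
```

```bash
python3 - <<'E'
from h import *; from station import *; import cv2
b=capture("top")[:,:,::-1]
cv2.imwrite("pics/top2.png",b);cv2.imwrite("pics/v2.png",cv2.resize(b[182:270,222:302],None,fx=6,fy=6,interpolation=cv2.INTER_CUBIC))
s=sense();print(s["tcp_pos"],s["wrist_force"])
E
```

```text
[0.64235234 0.15890648 0.08599058] [ 0.00835972 -0.10663789 -0.42051805]
```

View pics/v2.png

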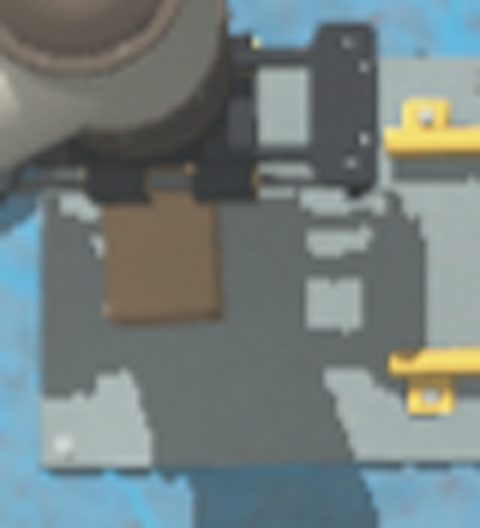

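Carton nearly square, its bottom edge at crop (107,320)–(217,312); now measure it.

```bash
python3 - <<'E'
from h import *
c=lambda p:np.array(p)/6+[222,182]-.4
a,t=-1.5709,np.array([.5924,.0352])
q=(ray("top",c([(105,200),(107,317),(217,311),(214,200)]),.048)-t)@R(a)
print((q*1e3).round(1).tolist())
E
```

```text
[[-162.2, 23.5], [-161.2, -32.5], [-109.3, -30.6], [-110.5, 22.6]]
```

Request:
jog_arm --rows '[[[-0.0015,0,0,0],[-0.0015,0,0,0],[-0.0015,0,0,0],[0,0,0,0],[0.005,0,0,0],[0.008,0,0,0],[0.01,0,0,0],[0,0,-0.03,0],[0,0,-0.03,0],[0,0,0,0.1745],[0,0,0,0.1745],[0,0,0,0.1745],[0,0,0,0.1745],[0,0,0,0.1745],[0,0,0,0.1745],[0,0,0,0.1745],[0,0,0,0.1745],[0,0,0,0.1748],[0,0,0,0]]]' --claw 0.12

```text
time_s: 7.62
tcp_pos: [0.6617, 0.1589, 0.1461]
ee_rot: [[0.002, -1.0, 0.0], [-1.0, -0.002, 0.0], [-0.0, -0.0, -1.0]]
wrist_force: [-0.3, -0.0, 0.4]
gripper_width: 0.119
gripper_force: 0.0
```

Request:
jog_arm --rows '[[[-0.033,0,0,0],[-0.033,0.02,0,0],[0,0.025,0,0],[0,0.0243,0,0],[0,0,0,0],[0,0,0,0]]]' --claw 0.35

```text
time_s: 8.38
tcp_pos: [0.5928, 0.2251, 0.1466]
ee_rot: [[0.002, -1.0, 0.001], [-1.0, -0.002, 0.0], [-0.0, -0.001, -1.0]]
wrist_force: [0.1, -0.1, 0.2]
gripper_width: 0.353
gripper_force: 0.0
```

```bash
python3 - <<'E'
from h import *; from station import *; import cv2
b=capture("top")[:,:,::-1]
cv2.imwrite("pics/top3.png",b);cv2.imwrite("pics/v3.png",cv2.resize(b[182:270,222:322],None,fx=6,fy=6,interpolation=cv2.INTER_CUBIC))
s=sense();print(s["tcp_pos"],s["joints"])
E
```

```text
[0.59289908 0.22501334 0.14644211] [ 3.53836580e+01  3.03289299e+01 -8.59790774e+00  2.04328842e-02
 -5.10122797e+01 -3.53322794e+01]
```

View pics/v3.png

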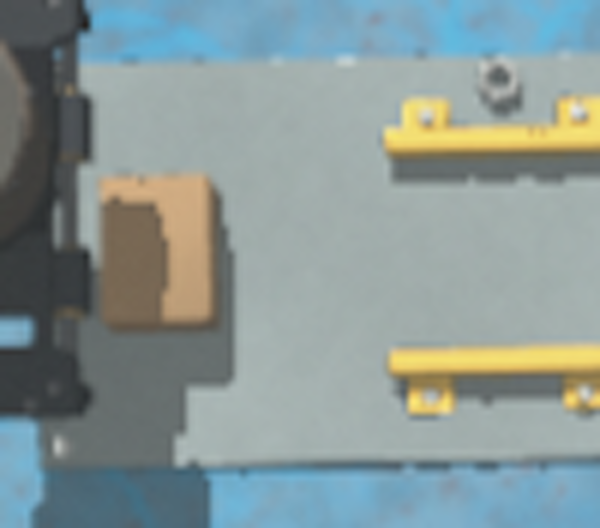

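```bash
python3 - <<'E'
from h import *
c=lambda p:np.array(p)/6+[222,182]-.4
a,t=-1.5709,np.array([.5924,.0352])
k=ray("top",c([(100,175),(211,173),(214,320),(102,322)]),.048)
kl=np.array([(-26,35),(26,35),(26,-35),(-26,-35)])/1e3
ka,kt,r=fit(kl,k);print(ka-a,((kt-t)@R(a)*1e3).round(1),(((k-t)@R(a))*1e3).round(1).tolist())
for z in(.026,):print(((ray("top",c([(388,350),(386,129)]),z)-t)@R(a)*1e3).round(1))
E
```

```text
0.01008192732564539 [-137.7    0.4] [[-164.5, 35.5], [-111.9, 35.6], [-110.8, -34.8], [-163.5, -34.9]]
[[-30.  -47.8]
 [-29.7  59.9]]
```

Request:
jog_arm --rows '[[[0,0,0.03,0],[0,0,0.0285,0],[0,0,0,0],[0.005,0,0,0],[0.005,0,0,0],[0.003,0,0,0],[0.003,0,0,0],[0.003,0,0,0],[0.004,0,0,0],[0.006,0,0,0],[0.007,0,0,0],[0.008,0,0,0],[0.008,0,0,0],[0.008,0,0,0],[0.008,0,0,0],[0.007,0,0,0],[0.006,0,0,0],[0.004,0,0,0],[0.002,0,0,0],[0,0,0,0]]]'

```text
time_s: 10.92
tcp_pos: [0.5917, 0.1375, 0.0875]
ee_rot: [[0.0, -1.0, -0.001], [-1.0, -0.0, -0.001], [0.001, 0.001, -1.0]]
wrist_force: [0.2, 0.0, -0.1]
gripper_width: 0.346
gripper_force: 0.1
```

```bash
python3 - <<'E'
from h import *; from station import *; import cv2
b=capture("top")[:,:,::-1]
cv2.imwrite("pics/top4.png",b);cv2.imwrite("pics/v4.png",cv2.resize(b[182:270,242:342],None,fx=6,fy=6,interpolation=cv2.INTER_CUBIC))
s=sense();print(s["tcp_pos"],s["ee_rot"].round(3))
E
```

```text
[0.59153862 0.13751233 0.08740398] [[ 0.    -1.    -0.001]
 [-1.    -0.    -0.001]
 [ 0.001  0.001 -1.   ]]
```

View pics/v4.png

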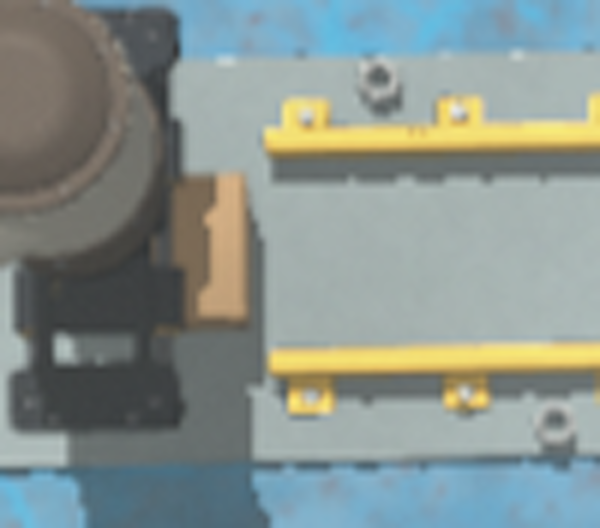

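```bash
python3 - <<'E'
from h import *
c=lambda p:np.array(p)/6+[242,182]-.4
a,t=-1.5709,np.array([.5924,.0352])
print(((ray("top",c([(244,172),(247,318)]),.048)-t)@R(a)*1e3).round(1))
E
```

```text
[[-39.3  34.8]
 [-38.6 -35.1]]
```

Request:
jog_arm --rows '[[[0.003,0,0,0],[0.005,0,0,0],[0.007,0,0,0],[0.007,0,0,0],[0.007,0,0,0],[0.007,0,0,0],[0.007,0,0,0],[0.007,0,0,0],[0.007,0,0,0],[0.007,0,0,0],[0.007,0,0,0],[0.007,0,0,0],[0.006,0,0,0],[0.004,0,0,0],[0.002,0,0,0],[0,0,0,0]]]'

```text
time_s: 12.98
tcp_pos: [0.5919, 0.0477, 0.0878]
ee_rot: [[0.0, -1.0, -0.0], [-1.0, -0.0, -0.0], [0.0, 0.0, -1.0]]
wrist_force: [-0.2, 0.5, 0.1]
gripper_width: 0.352
gripper_force: 0.0
```

```bash
python3 - <<'E'
from h import *; from station import *; import cv2
b=capture("top")[:,:,::-1]
cv2.imwrite("pics/top5.png",b);cv2.imwrite("pics/v5.png",cv2.resize(b[182:270,272:372],None,fx=6,fy=6,interpolation=cv2.INTER_CUBIC))
s=sense();print(s["tcp_pos"],s["ee_rot"].round(3)[:2],s["wrist_force"])
E
```

```text
[0.59192956 0.04775707 0.08781669] [[ 0. -1. -0.]
 [-1. -0. -0.]] [-0.48906209  1.36239104  0.36985943]
```

View pics/v5.png

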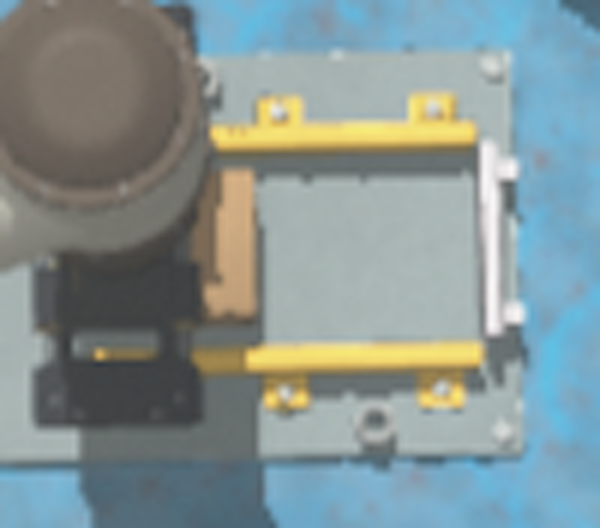

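Leading edge (254,168)–(257,316), parallel to the stop and centred between the rails, so I continue.

Request:
jog_arm --rows '[[[0.003,0,0,0],[0.005,0,0,0],[0.007,0,0,0],[0.007,0,0,0],[0.007,0,0,0],[0.007,0,0,0],[0.007,0,0,0],[0.007,0,0,0],[0.007,0,0,0],[0.007,0,0,0],[0.007,0,0,0],[0.007,0,0,0],[0.007,0,0,0],[0.006,0,0,0],[0.005,0,0,0],[0.003,0,0,0],[0.002,0,0,0],[0.001,0,0,0],[0,0,0,0]]]'

```text
time_s: 15.4
tcp_pos: [0.5919, -0.0542, 0.0877]
ee_rot: [[0.0, -1.0, -0.0], [-1.0, -0.0, -0.0], [0.0, 0.0, -1.0]]
wrist_force: [0.4, 1.9, 0.9]
gripper_width: 0.353
gripper_force: 0.5
```

Request:
jog_arm --rows '[[[0.001,0,0,0],[0.001,0,0,0],[0.001,0,0,0],[0.001,0,0,0]]]'

```text
time_s: 15.9
tcp_pos: [0.5919, -0.0582, 0.0877]
ee_rot: [[0.0, -1.0, -0.0], [-1.0, -0.0, -0.0], [0.0, 0.0, -1.0]]
wrist_force: [0.1, 1.2, 1.2]
gripper_width: 0.352
gripper_force: 0.8
```

```bash
python3 - <<'E'
from h import *; from station import *; import cv2
b=capture("top")[:,:,::-1]
cv2.imwrite("pics/top6.png",b)
a,t=-1.5709,np.array([.5924,.0352])
# brown strip leading edge, subpixel per row
h=cv2.cvtColor(b[:,:,:],cv2.COLOR_BGR2HSV)
for v in range(206,240,4):
    u=np.arange(300,352); m=(h[v,u,0]<20)&(h[v,u,1]>70)&(h[v,u,2]>60)
    print(v,u[m][[0,-1]] if m.any() else None, end=" ")
    if m.any(): print(((ray("top",[(u[m][-1]+.5,v)],.048)-t)@R(a)*1e3).round(1))
s=sense();print(s["tcp_pos"],s["wrist_force"])
E
```

```text
206 None 210 None 214 [350 350] [[154.7  20.7]]
218 [347 350] [[154.3   9.1]]
222 [346 350] [[154.   -2.4]]
226 [346 350] [[153.7 -13.9]]
230 [345 351] [[156.2 -25.4]]
234 None 238 None [ 0.59186552 -0.0582901   0.08765033] [0.82915038 0.83207891 0.55139398]
```

Request:
jog_arm --rows '[[[0.001,0,0,0],[0.001,0,0,0],[0.001,0,0,0],[0,0,0,0]]]'

```text
time_s: 16.45
tcp_pos: [0.5918, -0.0612, 0.0877]
ee_rot: [[0.0, -1.0, -0.0], [-1.0, -0.0, -0.0], [0.0, 0.0, -1.0]]
wrist_force: [0.9, 1.1, -0.0]
gripper_width: 0.349
gripper_force: 0.7
```

Request:
jog_arm --rows '[[[0.0007,0,0,0],[0.0007,0,0,0],[0,0,0,0]]]'

```text
time_s: 16.82
tcp_pos: [0.5918, -0.0614, 0.0877]
ee_rot: [[0.001, -1.0, -0.0], [-1.0, -0.001, 0.001], [-0.001, 0.0, -1.0]]
wrist_force: [-0.7, 7.3, 1.2]
gripper_width: 0.347
gripper_force: 3.5
```

Stop contact: the arm stalled with force up to 7 N. I back straight off, then go up.

Request:
jog_arm --rows '[[[-0.002,0,0,0],[-0.003,0,0,0],[-0.005,0,0,0],[-0.01,0,0,0],[-0.015,0,0,0],[0,0,0,0],[0,0,-0.03,0],[0,0,-0.04,0],[0,0,-0.05,0],[-0.04,0,-0.04,0],[-0.04,0,-0.03,0],[-0.05,0,0,0],[-0.05,0,0,0],[0,0,0,0],[0,0,0,0]]]'

```text
time_s: 18.7
tcp_pos: [0.5916, 0.1524, 0.2775]
ee_rot: [[0.001, -1.0, -0.001], [-1.0, -0.001, -0.0], [0.0, 0.001, -1.0]]
wrist_force: [-0.8, 0.4, -0.7]
gripper_width: 0.354
gripper_force: 0.0
```

```bash
python3 - <<'E'
from h import *; from station import *; import cv2
b=capture("top")[:,:,::-1]
cv2.imwrite("pics/v7.png",cv2.resize(b[182:270,272:372],None,fx=6,fy=6,interpolation=cv2.INTER_CUBIC))
s=sense();print(s["tcp_pos"],s["wrist_force"],s["time_s"])
E
```

```text
[0.59174695 0.15179182 0.27758405] [ 0.09196484 -0.26110046  0.57120223] 18.75
```

View pics/v7.png

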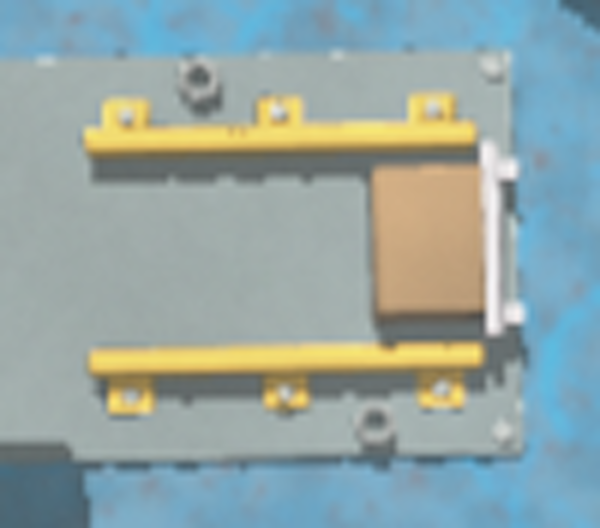

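The carton (370–485, 165–315) sits square against the stop, between the rails, and the arm is clear.

```bash
python3 -c "
from station import *
print(finish_job())"
```

```text
the job is handed in; nothing more can be done
None
```

The carton is square against the aluminium stop, centred between the rails; I saw no contact with the rails, the arm has backed away, and the job was handed in at about 19 s without a verdict being returned.

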